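Put the sanding block away and close the bench chest

TASK

Put the red sanding block away in the open bay of the wooden chest, lying flat on its cork sole and let go. Then slide the blue hatch along its track until it closes against the rubber stop at the end of the frame, and press it home there so that it stays bearing on the rubber; do it gently, with no slamming and no hard shoving against the stop, and leave the other things on the bench alone.

Things in the scene. Friction and masses are not known exactly. Their poses are not given: they have to be found in the camera images.
- chest: Oak chest fixed on the bench, 200 (x) x 420 (y) x 94 mm high. Origin: centre of underside; z up, y along the hatch track. Bay, open at the top: x = -86 to +86, y = -170 to 0 mm, grey floor 34 mm above the bench, rim at 76 mm; the open hatch, parked over the solid +y half, may cover up to 50 mm of it. Side rails (|x| = 88 to 100 mm) and end frame (inner face y = -200 mm) rise to 94 mm.
- hatch: Blue hatch, about 0.5 kg, panel 174 (x) x 190 (y) x 12 mm; axes as the chest's. Origin: middle of the lower edge of its closing (-y) end, 77.5 mm above the bench. Pale handle bar 80 (x) x 14 (y) x 30 mm high stands on the panel, centred at x = 0, y = +95, from 89.5 to 119.5 mm above the bench. Closes towards -y; rubs with about 3 N and stays where left. Starts 125 to 185 mm short of the stop.
- stop: Steel plate of the rubber stop on the end frame. Origin: chest x = 0, y = -198, 83.5 mm above the bench; y points to the hatch. A black rubber pad 30 mm wide stands out on a set screw: its face lies 6 to 18 mm in +y from the origin, set differently each time and not measured: feel for it. It gives about 1 mm per 6 N. A hatch pressed on it and let go stays bearing on it by its friction.
- block: Loose sanding block, 90 (x) x 44 (y) x 36 mm high, 0.15 kg: cork sole 12 mm thick, red plastic body above. Origin: centre of its underside; z up.
- tape: Bystander: yellow tape measure, 64 (x) x 36 (y) x 56 mm high, loose. Origin: centre of its underside.
- jar: Bystander: amber glass jar with brass lid, 68 mm in diameter, 85 mm high, loose. Origin: centre of its underside.

How it is judged:
On the way, in this order (a step that is already met when the one before it is completed fails the run):
1. the sanding block lies flat on the bay floor, let go (y of block in the frame of chest between -0.175 and 0.005 m and x of block in the frame of chest between -0.09 and 0.09 m and z of block in the frame of chest below 0.04 m and angle between block's own z axis and vertical below 0.15 rad and contact force between block and the fingers below 0.1 N and linear speed of block below 0.02 m/s), for 0.2 s.
2. the hatch is pressed on the rubber stop with more than 3 N (contact force between hatch and stop above 3 N), for 0.2 s.
At the end, for the whole second after the job is handed in: The block lies flat (within 0.15 rad) in the bay, its underside less than 40 mm above the bench; the hatch rests against the rubber stop, still bearing on it with more than 0.5 N, still and released (y of block in the frame of chest between -0.175 and 0.005 m and x of block in the frame of chest between -0.09 and 0.09 m and z of block in the frame of chest below 0.04 m and angle between block's own z axis and vertical below 0.15 rad and contact force between hatch and stop above 0.5 N and linear speed of hatch below 0.005 m/s and contact force between hatch and the fingers below 0.1 N); the robot touches nothing.
It fails at once if the hatch is slammed or forced on the stop with more than 20 N (contact force between hatch and stop above 20 N).
It fails at once if the tape is moved more than 25 mm or tipped (distance of tape from where it was at the start of the episode above 0.025 m or angle between tape's own z axis and vertical above 0.5 rad).
It fails at once if the jar is moved more than 25 mm or tipped (distance of jar from where it was at the start of the episode above 0.025 m or angle between jar's own z axis and vertical above 0.5 rad).
It also fails if it takes over 70 s, if anything falls off the work surface, if the arm or the gripper's body presses on something with over 40 N, if the wrist force passes 120 N, or if a joint passes its speed limit or range.

ROBOT

A 7-joint arm with a two-finger parallel gripper is mounted at the origin on the work surface. World frame = base frame: x ahead of the robot, y to its left, z up, the work surface at z = 0. Lengths are in m, angles in rad, forces in N, time in s.
With the tool pointing down it reaches from about 0.35 to 0.9 m from the base axis. Payload 8.1 kg.
Tool frame: the origin (TCP) lies midway between the tips of the shut fingers; the grasp point (between the pads) lies arm.hold_point_z behind it (arm.hold_point_z is the distance from the TCP to the grasp point, in m); z points along the fingers, x is the direction in which the jaws open and shut, and the axes are right-handed (so a half turn about z gives the same grasp; the last joint's range is limited). The gripper opens to 92 mm and grips with 3 to 60 N. Pads are 19 mm wide; open, the fingers measure 130 mm over their backs; the gripper's body (75 mm by 190 mm) begins 47 mm behind the grasp point.
Start: joints at [-1.278, 0.434, 0.025, 1.573, -0.012, 1.134, -0.075], TCP at [0.241, 0.577, 0.227] pointing down, gripper open.
Joint ranges: [-2.62, 2.62], [-0.44, 2.09], [-1.27, 1.32], [0.08, 2.57], [-1.32, 4.46], [0.12, 2], [-2.74, 2.74]. Speed limits (rad/s): [2.22, 2.22, 3.01, 3.01, 3.14, 3.14, 3.14].

INTERFACE

Orientations are given as a rotation vector (axis times angle).
In Python, from cell import arm gives the robot as it stands.
- The arm moves only by the shell command python3 -m pendant 'ROWS' [FORCE]. ROWS is JSON, a list of rows, each an object with "dp": the shift along the tool's x, y, z in m, a list of three; "rotation": the turn, a rotation vector about the tool's x, y, z in rad, a list of three; "fingers": the closure, from -1 (fully open) to 1 (shut). In form: [{"dp": [x, y, z], "rotation": [rx, ry, rz], "fingers": fingers}, ...]. A call has 1 to 20 rows; each row is the pose to reach, as a shift and turn from the pose measured when the call began, along the tool's axes at that moment; what a row does not reach only later rows make up. A row lasts 1/8 s, in which the tool goes at most 62.5 mm and 10.7 degrees, less where a joint would pass 70% of its speed; a pose out of reach is approached as far as the arm can. A call with a gripper value outside its range is refused whole. The fingers move at their own pace and stop on an object; FORCE is the grip in N (left out, the last holds). Time passes only in rows, so rows that repeat a pose let the fingers close. It gives the time, the measured TCP pose, the force and the opening at its end, in the units of the state.
- arm.observe(): the state, without advancing time (a new reading comes with each control period).
- arm.get_image(name): name is "side" or "top" or "wrist"; returns the picture (420x560x3 uint8, blue, green, red); there is no depth.
- arm.camera_params(name): a dict with "camera_matrix" (3x3 intrinsics, pixels), "k1" (the pictures are not rectified: a ray, as slopes to the right and down, at radius r is drawn at 1 + k1 r^2 times it, then the intrinsics apply), "rvec" (rotation vector, rad) and "tvec" (3), from world to camera coordinates, as OpenCV has them. Camera axes: x right, y down, z forward; pixel columns grow to the right and rows downward; lengths in m; the calibration is good to about 2 mm. A picture is of the moment at which its call begins: read the wrist's pose just before it. camera_params takes no time and is no camera call; for the wrist camera it gives the pose at the moment of the call.
- arm.sign_off(): hands the job in, once; it reports no verdict.
The state is a dict: "clock": time; "joints": joint angles; "dq": joint speeds; "joint_efforts": joint torques, N m; "position": TCP position; "ee_rot": TCP orientation; "force": force on the tool from outside, world axes, zero at the start; "ft_torque": the same for the moment, N m; "width": opening from 0.0 (shut) to 1.0 (fully open).
Only numpy, scipy, OpenCV 4.12 (cv2) and the standard library are available. Lean on these libraries where they do the work, as an engineer would, in place of code of your own. Each camera call takes 0.05 s, during which the arm holds its last target.

## Working session

There is one attempt and no reset: what is moved stays moved. The work goes in short steps, Python scripts to look and compute and a shell command to move; the robot and the scene stay as the last step left them, time stands still between calls to the robot, and variables do not carry over. Pictures are saved under pics/ and viewed, and the job is handed in when it is done.

```bash
mkdir -p pics; ls; python3 - <<'E'
from cell import arm
import cv2
print(arm.observe(), arm.hold_point_z)
for n in ("side","top","wrist"):
    p=arm.camera_params(n); print(n,p)
    cv2.imwrite(f"pics/{n}0.png",arm.get_image(n))
E
```

```text
pics
{'clock': 0.0, 'joints': array([-1.27763992,  0.43521666,  0.02497698,  1.57406657, -0.01160052,
        1.13398685, -0.07511488]), 'dq': array([ 1.13294425e-03, -6.36581543e-04, -1.62035779e-04,  5.04464119e-04,
       -6.92869500e-04,  3.77189050e-05, -3.32176891e-04]), 'joint_efforts': array([ 7.83546857e-04, -6.67857957e+01,  9.85439681e-01, -3.14463401e+01,
       -6.04819693e-02,  4.26864345e-02,  1.39133017e-04]), 'position': array([0.24080531, 0.57621492, 0.22596074]), 'ee_rot': array([ 2.61407873e+00,  1.74073089e+00, -1.87194153e-03]), 'force': array([ 0.42763112, -0.68439291, -0.18478394]), 'ft_torque': array([ 0.00379208,  0.0366851 , -0.02051181]), 'width': 0.998603017085417} 0.0188
side {'camera_matrix': array([[514.86931541,   0.        , 279.61264413],
       [  0.        , 514.86931541, 208.67350305],
       [  0.        ,   0.        ,   1.        ]]), 'k1': -0.0017891137483953894, 'rvec': array([ 2.20322253, -0.88262388,  0.3813782 ]), 'tvec': array([-0.363574  ,  0.30927519,  1.03499504])}
top {'camera_matrix': array([[451.17438033,   0.        , 279.915313  ],
       [  0.        , 451.17438033, 206.84728076],
       [  0.        ,   0.        ,   1.        ]]), 'k1': -0.09628238803744385, 'rvec': array([ 2.16532513, -2.19025217,  0.08318024]), 'tvec': array([0.0228066 , 0.52100311, 1.09489083])}
wrist {'camera_matrix': array([[372.49605631,   0.        , 272.82890522],
       [  0.        , 372.49605631, 210.57298813],
       [  0.        ,   0.        ,   1.        ]]), 'k1': -0.06676146167063689, 'rvec': array([-2.39259712, -1.59418427, -0.24568869]), 'tvec': array([-0.62456357, -0.03781341,  0.39117436])}
```

View pics/top0.png

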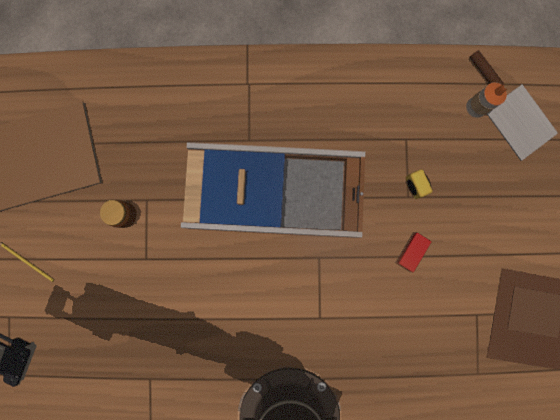

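View pics/side0.png

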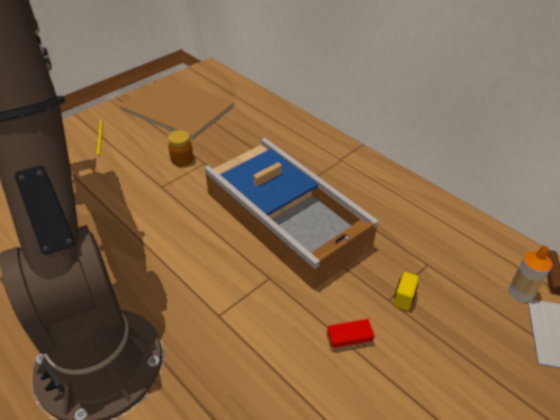

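View pics/wrist0.png

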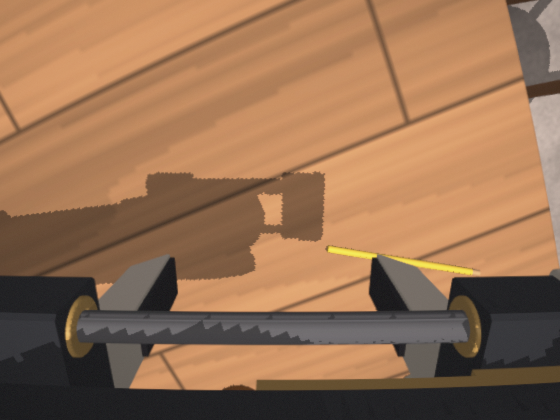

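The top view shows the chest at about (273,190), the block at (415,252), the tape at (420,183), the jar at (118,213) and the hatch handle at (241,187). The bay opens towards image right.

```bash
cat > h.py <<'E'
import numpy as np, cv2
from cell import arm
from scipy.spatial.transform import Rotation as R
def ray(n,uv,p=None):
    p=p or arm.camera_params(n); K=p["camera_matrix"]
    d=np.array([p["k1"],0,0,0.])
    s=cv2.undistortPoints(np.array(uv,float).reshape(-1,1,2),K,d).reshape(-1,2)
    M=cv2.Rodrigues(p["rvec"])[0]; c=-M.T@p["tvec"]
    return c,np.c_[s,np.ones(len(s))]@M
def onplane(n,uv,z,p=None):
    c,d=ray(n,uv,p); return c+d*((z-c[2])/d[:,2])[:,None]
def mask(im,lo,hi):
    return cv2.inRange(cv2.cvtColor(im,cv2.COLOR_BGR2HSV),np.array(lo),np.array(hi))
def big(m,mn=30):
    cs=cv2.findContours(m,cv2.RETR_EXTERNAL,cv2.CHAIN_APPROX_NONE)[0]
    return sorted([c for c in cs if cv2.contourArea(c)>mn],key=cv2.contourArea)[::-1]
def rect(n,c,z,p=None):
    P=onplane(n,c.reshape(-1,2),z,p); r=cv2.minAreaRect((P[:,:2]*1000).astype(np.float32))
    return r, cv2.boxPoints(r)
E
python3 - <<'E'
from h import *
im=cv2.imread("pics/top0.png")
for nm,lo,hi,z in [("red",(0,180,90),(8,255,255),.036),("blue",(105,120,40),(130,255,255),.0895),("yellow",(24,180,100),(34,255,255),.056)]:
    for c in big(mask(im,lo,hi))[:2]:
        r,b=rect("top",c,z); print(nm,cv2.boundingRect(c),r,b.round().tolist())
# chest corners rails top z .094
print(onplane("top",[(187,144),(365,152),(362,236),(182,228)],.094).round(4))
print("handle",onplane("top",[(242,169),(239,204)],.1195).round(4))
im2=cv2.imread("pics/side0.png")
c=big(mask(im2,(0,180,90),(8,255,255)))[0]; print(cv2.boundingRect(c))
m=mask(im,(15,60,120),(25,200,255)); 
print("stop",onplane("top",[(354,193)],.0835))
cv2.imwrite("pics/z1.png",cv2.resize(im[130:280,170:450],None,fx=2.8,fy=2.8,interpolation=cv2.INTER_CUBIC))
E
```

```text
red (401, 233, 30, 37) ((409.1517333984375, -312.7148742675781), (43.45062255859375, 80.11417388916016), 56.86989974975586) [[364.0, -309.0], [431.0, -353.0], [455.0, -316.0], [387.0, -273.0]]
blue (200, 150, 84, 77) ((561.74609375, 104.9019546508789), (186.8437042236328, 171.2384490966797), 86.23357391357422) [[470.0, 17.0], [641.0, 6.0], [653.0, 192.0], [482.0, 204.0]]
[[ 0.6663  0.2337  0.094 ]
 [ 0.642  -0.1843  0.094 ]
 [ 0.4457 -0.172   0.094 ]
 [ 0.4688  0.2439  0.094 ]]
handle [[0.6006 0.1017 0.1195]
 [0.5208 0.1088 0.1195]]
(327, 319, 48, 29)
stop [[ 0.5467232  -0.15752345  0.0835    ]]
```

View pics/z1.png

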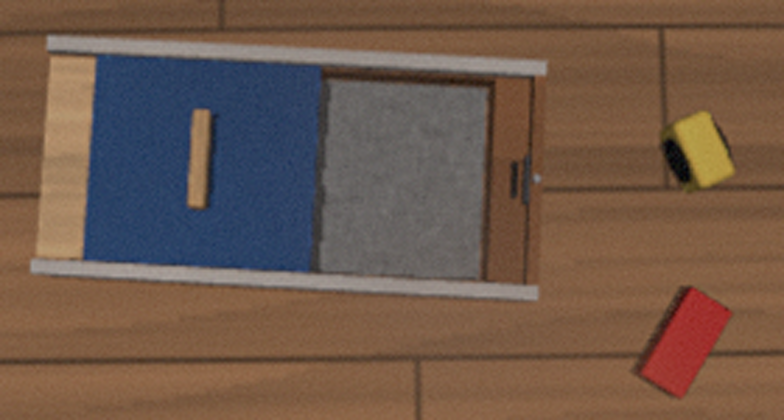

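```bash
cat >> h.py <<'E'
def togo(p,yawdeg):
    s=arm.observe(); M=R.from_rotvec(s["ee_rot"]).as_matrix()
    a=np.radians(yawdeg); T=np.c_[[np.cos(a),np.sin(a),0],[np.sin(a),-np.cos(a),0],[0,0,-1]]
    return (M.T@(np.array(p)-s["position"])).round(4), R.from_matrix(M.T@T).as_rotvec().round(4)
E
python3 - <<'E'
from h import *
im=cv2.imread("pics/top0.png")
print("tape",onplane("top",[(421,183)],.056),"jar",onplane("top",[(114,213)],.085))
for p,y in [((.50,.25,.26),62),((.50,-.15,.26),57),((.41,-.313,.22),57)]: print(p,*togo(p,y))
E
```

```text
tape [[ 0.57246774 -0.3263064   0.056     ]] jar [[0.50601984 0.4091452  0.085     ]]
(0.5, 0.25, 0.26) [-0.2011  0.3649 -0.0336] [0.0002 0.0012 0.0928]
(0.5, -0.15, 0.26) [-0.5702  0.5192 -0.0331] [0.0003 0.0012 0.18  ]
(0.41, -0.313, 0.22) [-0.7552  0.499   0.0071] [0.0003 0.0012 0.18  ]
```

```bash
python3 -m pendant '[{"dp":[-0.05,0.09,-0.02],"rotation":[0,0,0.02],"fingers":-1},{"dp":[-0.1,0.18,-0.035],"rotation":[0,0,0.05],"fingers":-1},{"dp":[-0.15,0.27,-0.035],"rotation":[0,0,0.07],"fingers":-1},{"dp":[-0.2,0.365,-0.035],"rotation":[0,0,0.09],"fingers":-1},{"dp":[-0.2,0.365,-0.035],"rotation":[0,0,0.09],"fingers":-1},{"dp":[-0.2,0.365,-0.035],"rotation":[0,0,0.09],"fingers":-1},{"dp":[-0.57,0.52,-0.035],"rotation":[0,0,0.18],"fingers":-1},{"dp":[-0.57,0.52,-0.035],"rotation":[0,0,0.18],"fingers":-1},{"dp":[-0.57,0.52,-0.035],"rotation":[0,0,0.18],"fingers":-1},{"dp":[-0.57,0.52,-0.035],"rotation":[0,0,0.18],"fingers":-1},{"dp":[-0.57,0.52,-0.035],"rotation":[0,0,0.18],"fingers":-1},{"dp":[-0.57,0.52,-0.035],"rotation":[0,0,0.18],"fingers":-1},{"dp":[-0.57,0.52,-0.035],"rotation":[0,0,0.18],"fingers":-1}]'
python3 - <<'E'
from h import *
print(arm.observe()["joints"].round(2)); print(*togo((.41,-.313,.22),57))
E
```

```text
clock: 1.78
position: [0.5006, -0.152, 0.262]
ee_rot: [2.76, 1.499, -0.001]
force: [0.7, 0.4, 0.7]
width: 0.998
[-0.16  0.24  0.44  1.8  -0.11  1.13  1.31]
[-0.1844  0.0116  0.0421] [0.0006 0.0008 0.0004]
```

```bash
python3 -m pendant '[{"dp":[-0.184,0.012,0.04],"rotation":[0,0,0],"fingers":-1},{"dp":[-0.184,0.012,0.04],"rotation":[0,0,0],"fingers":-1},{"dp":[-0.184,0.012,0.04],"rotation":[0,0,0],"fingers":-1},{"dp":[-0.184,0.012,0.04],"rotation":[0,0,0],"fingers":-1},{"dp":[-0.184,0.012,0.04],"rotation":[0,0,0],"fingers":-1},{"dp":[-0.184,0.012,0.04],"rotation":[0,0,0],"fingers":-1}]'
python3 - <<'E'
from h import *
p=arm.camera_params("wrist"); im=arm.get_image("wrist"); cv2.imwrite("pics/w1.png",im)
for c in big(mask(im,(0,180,60),(8,255,255)))[:2]:
    r,b=rect("wrist",c,.036,p); print(cv2.boundingRect(c),r,b.round().tolist())
E
```

```text
clock: 2.52
position: [0.4117, -0.3115, 0.2222]
ee_rot: [2.758, 1.503, 0.0]
force: [0.4, 0.2, 0.7]
width: 1.002
(246, 129, 47, 93) ((404.3046569824219, -310.1546936035156), (42.305294036865234, 88.98846435546875), 58.050148010253906) [[355.0, -305.0], [431.0, -352.0], [453.0, -316.0], [378.0, -269.0]]
```

View pics/w1.png

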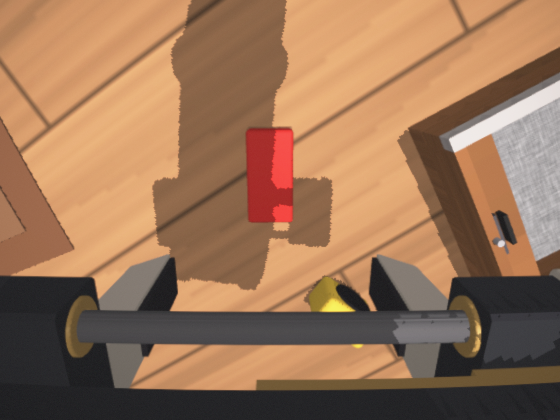

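The wrist view shows the block at (246–293, 129–222) px. It measures 42 x 89 mm, centred at (0.404,-0.310), with the jaw axis at 58°. The tape is clear of the fingers.

```bash
python3 - <<'E'
from h import *
print(*togo((.4043,-.310,.007),58))
E
```

```text
[-0.0027 -0.0072  0.2152] [ 0.0007  0.0003 -0.0143]
```

```bash
python3 -m pendant '[{"dp":[-0.003,-0.007,0.05],"rotation":[0,0,-0.014],"fingers":-1},{"dp":[-0.003,-0.007,0.1],"rotation":[0,0,-0.014],"fingers":-1},{"dp":[-0.003,-0.007,0.14],"rotation":[0,0,-0.014],"fingers":-1},{"dp":[-0.003,-0.007,0.175],"rotation":[0,0,-0.014],"fingers":-1},{"dp":[-0.003,-0.007,0.2],"rotation":[0,0,-0.014],"fingers":-1},{"dp":[-0.003,-0.007,0.214],"rotation":[0,0,-0.014],"fingers":-1},{"dp":[-0.003,-0.007,0.214],"rotation":[0,0,-0.014],"fingers":-1}]'
python3 -m pendant '[{"dp":[0,0,0],"rotation":[0,0,0],"fingers":1},{"dp":[0,0,0],"rotation":[0,0,0],"fingers":1},{"dp":[0,0,0],"rotation":[0,0,0],"fingers":1},{"dp":[0,0,0],"rotation":[0,0,0],"fingers":1},{"dp":[0,0,0],"rotation":[0,0,0],"fingers":1},{"dp":[0,0,0],"rotation":[0,0,0],"fingers":1}]' 20
python3 -m pendant '[{"dp":[0,0,-0.04],"rotation":[0,0,0],"fingers":1},{"dp":[0,0,-0.08],"rotation":[0,0,0],"fingers":1},{"dp":[0,0,-0.12],"rotation":[0,0,0],"fingers":1},{"dp":[0,0,-0.16],"rotation":[0,0,0],"fingers":1},{"dp":[0,0,-0.2],"rotation":[0,0,0],"fingers":1},{"dp":[0,0,-0.2],"rotation":[0,0,0],"fingers":1}]'
python3 - <<'E'
from h import *
cv2.imwrite("pics/w2.png",arm.get_image("wrist")); cv2.imwrite("pics/s2.png",arm.get_image("side"))
E
```

```text
clock: 3.45
position: [0.4044, -0.3097, 0.0078]
ee_rot: [-2.747, -1.524, 0.001]
force: [-0.3, 0.8, 1.4]
width: 0.998
clock: 4.2
position: [0.4045, -0.3098, 0.0079]
ee_rot: [-2.747, -1.524, 0.0]
force: [-0.9, 0.2, 2.1]
width: 0.478
clock: 4.95
position: [0.4057, -0.3107, 0.2104]
ee_rot: [2.744, 1.522, 0.004]
force: [0.3, -0.2, -1.7]
width: 0.477
```

View pics/w2.png

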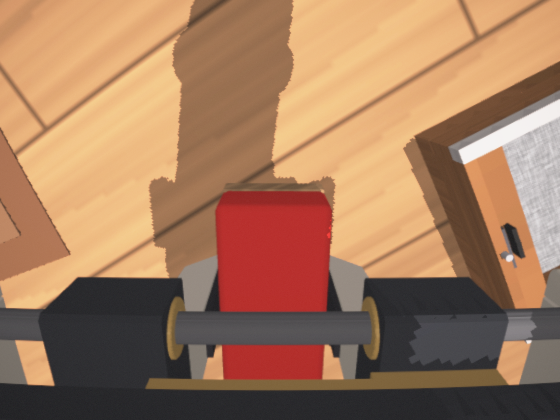

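View pics/s2.png

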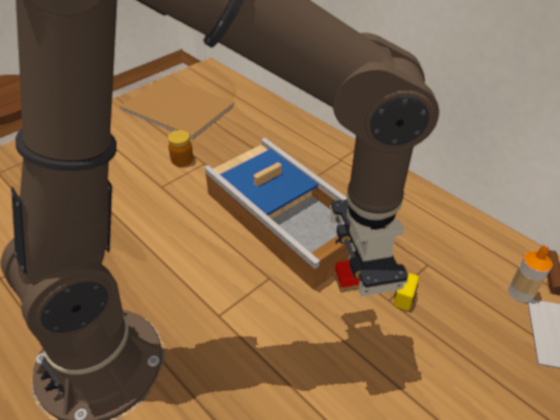

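The block is held: the opening is 44 mm and the wrist view shows it square between the pads, sole down. Next I carry it over the bay.

```bash
python3 - <<'E'
from h import *
print(*togo((.5508,-.0645,.18),86.8))
E
```

```text
[ 0.2853 -0.0052  0.0276] [-5.000e-04 -4.000e-04 -5.016e-01]
```

```bash
python3 -m pendant '[{"dp":[0.05,-0.001,0],"rotation":[0,0,-0.1],"fingers":1},{"dp":[0.1,-0.002,0],"rotation":[0,0,-0.2],"fingers":1},{"dp":[0.15,-0.003,0.01],"rotation":[0,0,-0.3],"fingers":1},{"dp":[0.2,-0.004,0.02],"rotation":[0,0,-0.4],"fingers":1},{"dp":[0.25,-0.005,0.028],"rotation":[0,0,-0.5],"fingers":1},{"dp":[0.285,-0.005,0.028],"rotation":[0,0,-0.5],"fingers":1},{"dp":[0.285,-0.005,0.028],"rotation":[0,0,-0.5],"fingers":1},{"dp":[0.285,-0.005,0.028],"rotation":[0,0,-0.5],"fingers":1}]'
python3 - <<'E'
from h import *
cv2.imwrite("pics/w3.png",arm.get_image("wrist")); cv2.imwrite("pics/s3.png",arm.get_image("side"))
print(*togo((.5508,-.0645,.043),86.8))
E
```

```text
clock: 6.05
position: [0.5496, -0.0656, 0.1782]
ee_rot: [-2.283, -2.154, 0.004]
force: [0.6, -0.5, -1.9]
width: 0.478
[0.0019 0.0011 0.1359] [-0.0019  0.0001 -0.0037]
```

View pics/w3.png

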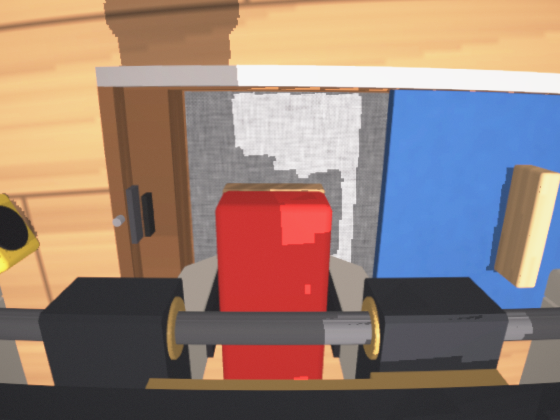

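View pics/s3.png

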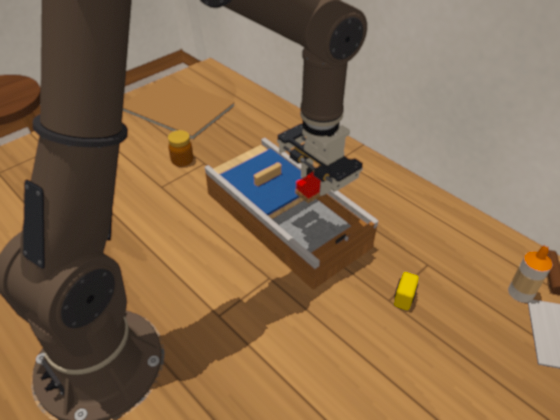

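Block is square to the bay and centred between the end frame (column 187) and the hatch edge (column 385). Lowering it now.

```bash
python3 -m pendant '[{"dp":[0.002,0.001,0.03],"rotation":[0,0,0],"fingers":1},{"dp":[0.002,0.001,0.06],"rotation":[0,0,0],"fingers":1},{"dp":[0.002,0.001,0.09],"rotation":[0,0,0],"fingers":1},{"dp":[0.002,0.001,0.11],"rotation":[0,0,0],"fingers":1},{"dp":[0.002,0.001,0.125],"rotation":[0,0,0],"fingers":1},{"dp":[0.002,0.001,0.131],"rotation":[0,0,0],"fingers":1},{"dp":[0.002,0.001,0.134],"rotation":[0,0,0],"fingers":1},{"dp":[0.002,0.001,0.136],"rotation":[0,0,0],"fingers":1}]'
```

```text
clock: 7.15
position: [0.5511, -0.0644, 0.0434]
ee_rot: [-2.286, -2.154, 0.001]
force: [-0.6, -0.6, -1.8]
width: 0.479
```

```bash
python3 -m pendant '[{"dp":[0,0,0.001],"rotation":[0,0,0],"fingers":1},{"dp":[0,0,0.002],"rotation":[0,0,0],"fingers":1}]'
```

```text
clock: 7.4
position: [0.5515, -0.0644, 0.0419]
ee_rot: [-2.287, -2.154, -0.0]
force: [-4.3, 0.7, 17.4]
width: 0.48
```

Contact with the floor. Releasing with a partial opening, then rising.

```bash
python3 -m pendant '[{"dp":[0,0,-0.001],"rotation":[0,0,0],"fingers":-0.6},{"dp":[0,0,-0.001],"rotation":[0,0,0],"fingers":-0.6},{"dp":[0,0,-0.001],"rotation":[0,0,0],"fingers":-0.6},{"dp":[0,0,-0.001],"rotation":[0,0,0],"fingers":-0.6}]'
python3 -m pendant '[{"dp":[0,0,-0.03],"rotation":[0,0,0],"fingers":-0.6},{"dp":[0,0,-0.07],"rotation":[0,0,0],"fingers":-0.6},{"dp":[0,0,-0.12],"rotation":[0,0,0],"fingers":-0.6},{"dp":[0,0,-0.16],"rotation":[0,0,0],"fingers":0.2},{"dp":[0,0,-0.16],"rotation":[0,0,0],"fingers":1}]'
python3 - <<'E'
from h import *
p=arm.camera_params("wrist"); im=arm.get_image("wrist"); cv2.imwrite("pics/w4.png",im)
for c in big(mask(im,(0,180,60),(8,255,255)))[:1]:
    r,b=rect("wrist",c,.070,p); print(cv2.boundingRect(c),r)
cv2.imwrite("pics/s4.png",arm.get_image("side"))
E
```

```text
clock: 7.9
position: [0.5515, -0.0644, 0.0429]
ee_rot: [-2.286, -2.154, -0.0]
force: [0.8, 0.3, -0.0]
width: 0.794
clock: 8.52
position: [0.5534, -0.0646, 0.2061]
ee_rot: [2.284, 2.152, 0.007]
force: [-0.2, -0.3, -0.3]
width: 0.629
(247, 139, 53, 106) ((550.6377563476562, -63.8863525390625), (41.86919403076172, 88.79988861083984), 86.39436340332031)
```

View pics/w4.png

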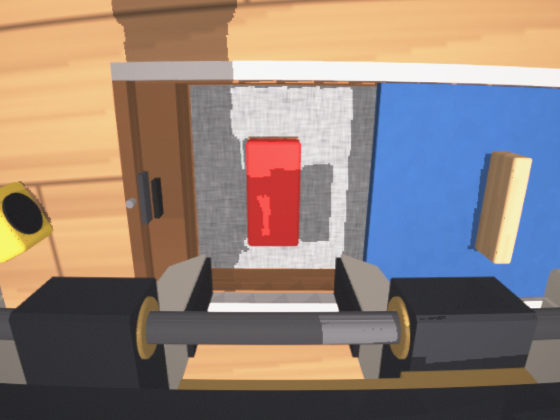

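View pics/s4.png

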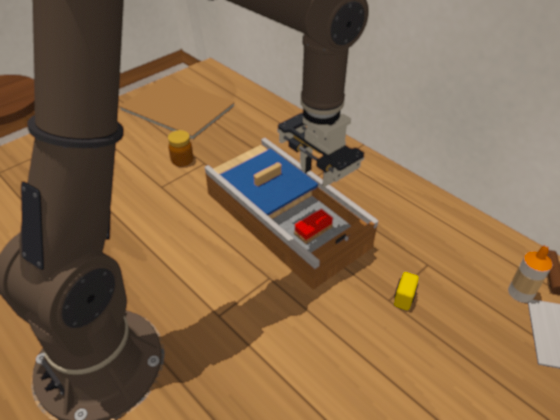

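The block lies flat in the bay: it measures 42 x 89 mm at its expected top height of 70 mm, square to the chest. Next is the hatch.

```bash
python3 - <<'E'
from h import *
c0=np.array([.556,.0303]); a=np.radians(-3.2); ex=np.array([np.cos(a),np.sin(a)]); ey=np.array([-np.sin(a),np.cos(a)])
def loc(P): d=P[:,:2]-c0; return np.c_[d@ex,d@ey].round(4)
p=arm.camera_params("wrist")
print("plate/pad faces",loc(onplane("wrist",[(150,198),(162,198)],.0835,p)))
print("hatch edge top",loc(onplane("wrist",[(378,90),(366,280)],.0895,p)))
print("endframe inner?",loc(onplane("wrist",[(135,90)],.094,p)))
print("handle top",loc(onplane("wrist",[(491,153),(527,156),(513,262),(478,256)],.1195,p)))
tgt=c0+ey*.118+ex*0
print(tgt,*togo((*tgt,.206),86.8),*togo((*tgt,.098),86.8))
E
```

```text
plate/pad faces [[-0.0045 -0.1897]
 [-0.0045 -0.1802]]
hatch edge top [[-0.0842 -0.0204]
 [ 0.0639 -0.0183]]
endframe inner? [[-0.085  -0.1892]]
handle top [[-0.045   0.0506]
 [-0.0432  0.0764]
 [ 0.0348  0.0818]
 [ 0.0296  0.0539]]
[0.56258694 0.14811601] [ 0.2127 -0.0014 -0.0032] [ 0.0002 -0.0004 -0.0035] [ 0.2126 -0.0014  0.1048] [ 0.0002 -0.0004 -0.0035]
```

```bash
python3 -m pendant '[{"dp":[0.05,0,0],"rotation":[0,0,0],"fingers":1},{"dp":[0.1,-0.001,0],"rotation":[0,0,0],"fingers":1},{"dp":[0.15,-0.001,0],"rotation":[0,0,0],"fingers":1},{"dp":[0.2,-0.001,0],"rotation":[0,0,0],"fingers":1},{"dp":[0.213,-0.001,0],"rotation":[0,0,0],"fingers":1},{"dp":[0.213,-0.001,0.03],"rotation":[0,0,0],"fingers":1},{"dp":[0.213,-0.001,0.06],"rotation":[0,0,0],"fingers":1},{"dp":[0.213,-0.001,0.09],"rotation":[0,0,0],"fingers":1},{"dp":[0.213,-0.001,0.104],"rotation":[0,0,0],"fingers":1},{"dp":[0.213,-0.001,0.104],"rotation":[0,0,0],"fingers":1}]'
python3 - <<'E'
from h import *
cv2.imwrite("pics/w5.png",arm.get_image("wrist")); cv2.imwrite("pics/s5.png",arm.get_image("side"))
E
```

```text
clock: 9.88
position: [0.5622, 0.1477, 0.0977]
ee_rot: [-2.286, -2.153, 0.004]
force: [-0.2, 0.0, 0.2]
width: 0.006
```

View pics/w5.png

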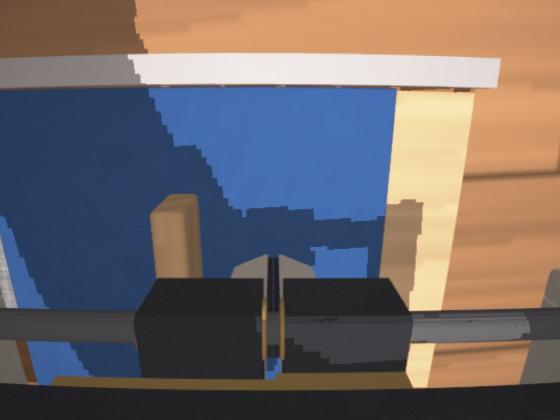

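View pics/s5.png

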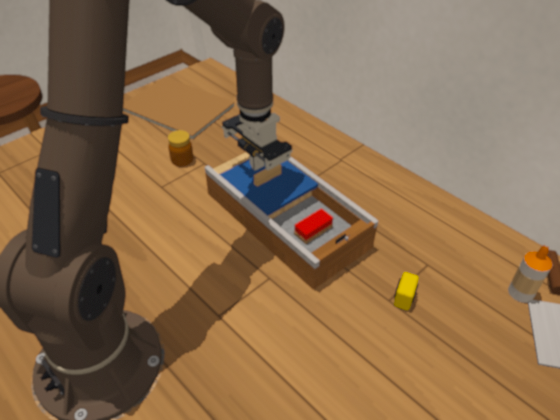

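The shut fingers stand behind the handle. Pushing slowly, with force checks.

```bash
python3 -m pendant '[{"dp":[-0.005,0,0],"rotation":[0,0,0],"fingers":1},{"dp":[-0.009,0,0],"rotation":[0,0,0],"fingers":1},{"dp":[-0.012,0,0],"rotation":[0,0,0],"fingers":1},{"dp":[-0.015,0,0],"rotation":[0,0,0],"fingers":1},{"dp":[-0.018,0,0],"rotation":[0,0,0],"fingers":1},{"dp":[-0.021,0,0],"rotation":[0,0,0],"fingers":1},{"dp":[-0.025,0,0],"rotation":[0,0,0],"fingers":1},{"dp":[-0.03,0,0],"rotation":[0,0,0],"fingers":1},{"dp":[-0.035,0,0],"rotation":[0,0,0],"fingers":1},{"dp":[-0.04,0,0],"rotation":[0,0,0],"fingers":1},{"dp":[-0.045,0,0],"rotation":[0,0,0],"fingers":1},{"dp":[-0.05,0,0],"rotation":[0,0,0],"fingers":1},{"dp":[-0.055,0,0],"rotation":[0,0,0],"fingers":1},{"dp":[-0.06,0,0],"rotation":[0,0,0],"fingers":1}]'
python3 - <<'E'
from h import *
cv2.imwrite("pics/w6.png",arm.get_image("wrist")); print(arm.observe()["force"])
E
```

```text
clock: 11.72
position: [0.5598, 0.088, 0.0994]
ee_rot: [2.287, 2.154, 0.001]
force: [-1.2, 3.0, 2.5]
width: 0.004
[-1.36146386  1.63537312  1.35692862]
```

View pics/w6.png

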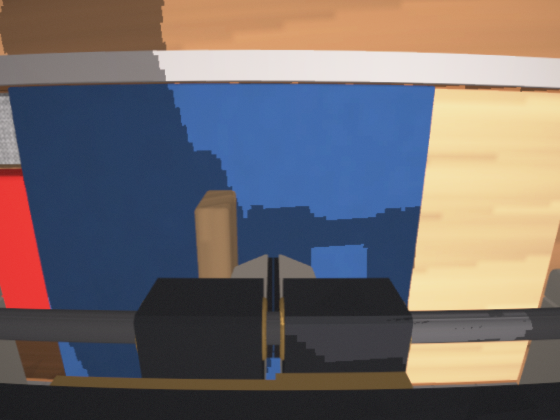

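```bash
python3 -m pendant '[{"dp":[-0.005,0,0.001],"rotation":[0,0,0],"fingers":1},{"dp":[-0.01,0,0.001],"rotation":[0,0,0],"fingers":1},{"dp":[-0.015,0,0.001],"rotation":[0,0,0],"fingers":1},{"dp":[-0.02,0,0.001],"rotation":[0,0,0],"fingers":1},{"dp":[-0.025,0,0.001],"rotation":[0,0,0],"fingers":1},{"dp":[-0.03,0,0.001],"rotation":[0,0,0],"fingers":1},{"dp":[-0.035,0,0.001],"rotation":[0,0,0],"fingers":1},{"dp":[-0.04,0,0.001],"rotation":[0,0,0],"fingers":1},{"dp":[-0.045,0,0.001],"rotation":[0,0,0],"fingers":1},{"dp":[-0.05,0,0.001],"rotation":[0,0,0],"fingers":1},{"dp":[-0.055,0,0.001],"rotation":[0,0,0],"fingers":1},{"dp":[-0.06,0,0.001],"rotation":[0,0,0],"fingers":1},{"dp":[-0.065,0,0.001],"rotation":[0,0,0],"fingers":1},{"dp":[-0.07,0,0.001],"rotation":[0,0,0],"fingers":1},{"dp":[-0.075,0,0.001],"rotation":[0,0,0],"fingers":1},{"dp":[-0.079,0,0.001],"rotation":[0,0,0],"fingers":1},{"dp":[-0.083,0,0.001],"rotation":[0,0,0],"fingers":1},{"dp":[-0.086,0,0.001],"rotation":[0,0,0],"fingers":1},{"dp":[-0.088,0,0.001],"rotation":[0,0,0],"fingers":1},{"dp":[-0.09,0,0.001],"rotation":[0,0,0],"fingers":1}]'
python3 - <<'E'
from h import *
p=arm.camera_params("wrist"); cv2.imwrite("pics/w7.png",arm.get_image("wrist")); print(arm.observe()["force"]); cv2.imwrite("pics/t7.png",cv2.resize(arm.get_image("top")[130:260,170:390],None,fx=3.5,fy=3.5))
E
```

```text
clock: 14.28
position: [0.5542, -0.0028, 0.0984]
ee_rot: [2.287, 2.153, 0.001]
force: [1.8, 3.5, 2.4]
width: 0.003
[0.90750919 2.24149296 2.04874766]
```

View pics/w7.png

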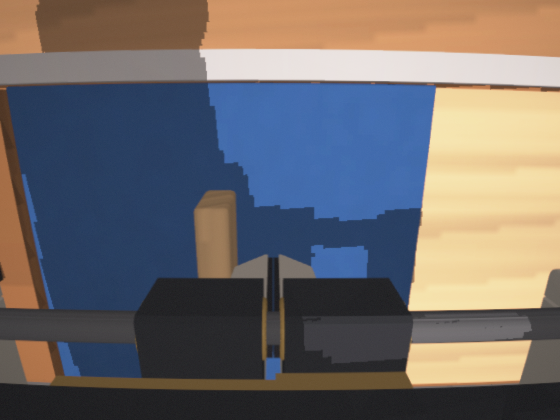

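```bash
python3 -m pendant '[{"dp":[-0.002,0,0],"rotation":[0,0,0],"fingers":1},{"dp":[-0.004,0,0],"rotation":[0,0,0],"fingers":1},{"dp":[-0.006,0,0],"rotation":[0,0,0],"fingers":1},{"dp":[-0.008,0,0],"rotation":[0,0,0],"fingers":1},{"dp":[-0.01,0,0],"rotation":[0,0,0],"fingers":1},{"dp":[-0.012,0,0],"rotation":[0,0,0],"fingers":1},{"dp":[-0.014,0,0],"rotation":[0,0,0],"fingers":1},{"dp":[-0.016,0,0],"rotation":[0,0,0],"fingers":1}]'
python3 -m pendant '[{"dp":[-0.001,0,0],"rotation":[0,0,0],"fingers":1},{"dp":[-0.002,0,0],"rotation":[0,0,0],"fingers":1},{"dp":[-0.003,0,0],"rotation":[0,0,0],"fingers":1}]'
```

```text
clock: 15.38
position: [0.5531, -0.0192, 0.0983]
ee_rot: [2.288, 2.152, -0.0]
force: [0.9, 3.2, 3.0]
width: 0.008
clock: 15.75
position: [0.5529, -0.0222, 0.0983]
ee_rot: [2.288, 2.153, -0.0]
force: [0.8, 3.0, 1.1]
width: 0.005
```

```bash
python3 -m pendant '[{"dp":[-0.001,0,0],"rotation":[0,0,0],"fingers":1},{"dp":[-0.002,0,0],"rotation":[0,0,0],"fingers":1}]'
```

```text
clock: 16.0
position: [0.5528, -0.0243, 0.0983]
ee_rot: [2.288, 2.153, -0.0]
force: [1.2, 3.0, 1.7]
width: 0.005
```

```bash
python3 -m pendant '[{"dp":[-0.001,0,0],"rotation":[0,0,0],"fingers":1},{"dp":[-0.002,0,0],"rotation":[0,0,0],"fingers":1}]'
```

```text
clock: 16.25
position: [0.5526, -0.0263, 0.0983]
ee_rot: [2.288, 2.153, -0.0]
force: [0.2, 2.7, 1.3]
width: 0.007
```

```bash
python3 -m pendant '[{"dp":[-0.001,0,0],"rotation":[0,0,0],"fingers":1},{"dp":[-0.0015,0,0],"rotation":[0,0,0],"fingers":1}]'
```

```text
clock: 16.5
position: [0.5525, -0.0279, 0.0983]
ee_rot: [2.288, 2.152, -0.0]
force: [0.9, 3.3, 2.2]
width: 0.003
```

```bash
python3 -m pendant '[{"dp":[-0.001,0,0],"rotation":[0,0,0],"fingers":1},{"dp":[-0.0015,0,0],"rotation":[0,0,0],"fingers":1}]'
```

```text
clock: 16.75
position: [0.5524, -0.0295, 0.0983]
ee_rot: [2.288, 2.152, -0.0]
force: [1.2, 3.9, 1.2]
width: 0.007
```

```bash
python3 -m pendant '[{"dp":[-0.001,0,0],"rotation":[0,0,0],"fingers":1}]'
```

```text
clock: 16.88
position: [0.5523, -0.0305, 0.0983]
ee_rot: [2.288, 2.153, -0.0]
force: [1.0, 3.2, 1.7]
width: 0.002
```

```bash
python3 -m pendant '[{"dp":[-0.001,0,0],"rotation":[0,0,0],"fingers":1}]'
```

```text
clock: 17.0
position: [0.5523, -0.0316, 0.0983]
ee_rot: [2.288, 2.152, -0.0]
force: [0.9, 3.3, 2.0]
width: 0.009
```

```bash
python3 -m pendant '[{"dp":[-0.001,0,0],"rotation":[0,0,0],"fingers":1}]'
```

```text
clock: 17.12
position: [0.5522, -0.0326, 0.0983]
ee_rot: [2.288, 2.153, -0.0]
force: [0.0, 3.6, 2.0]
width: 0.007
```

```bash
python3 -m pendant '[{"dp":[-0.001,0,0],"rotation":[0,0,0],"fingers":1}]'
```

```text
clock: 17.25
position: [0.5521, -0.0337, 0.0983]
ee_rot: [2.288, 2.152, -0.0]
force: [1.3, 3.2, 2.1]
width: 0.004
```

```bash
python3 -m pendant '[{"dp":[-0.001,0,0],"rotation":[0,0,0],"fingers":1}]'
```

```text
clock: 17.38
position: [0.5521, -0.0346, 0.0983]
ee_rot: [2.288, 2.153, 0.0]
force: [1.2, 4.6, 2.8]
width: 0.008
```

```bash
python3 -m pendant '[{"dp":[-0.0005,0,0],"rotation":[0,0,0],"fingers":1}]'
```

```text
clock: 17.5
position: [0.5521, -0.0347, 0.0983]
ee_rot: [-2.287, -2.153, -0.001]
force: [0.4, 4.9, 2.3]
width: 0.003
```

```bash
python3 -m pendant '[{"dp":[-0.0005,0,0],"rotation":[0,0,0],"fingers":1}]'
```

```text
clock: 17.62
position: [0.5521, -0.0346, 0.0984]
ee_rot: [-2.287, -2.153, -0.001]
force: [0.7, 5.4, 2.5]
width: 0.005
```

Contact is at about TCP y = -0.0345: the force is rising and the motion has stopped. Pressing on gradually.

```bash
python3 -m pendant '[{"dp":[-0.001,0,0],"rotation":[0,0,0],"fingers":1},{"dp":[-0.001,0,0],"rotation":[0,0,0],"fingers":1}]'
```

```text
clock: 17.88
position: [0.5521, -0.0348, 0.0983]
ee_rot: [-2.286, -2.154, -0.002]
force: [0.7, 5.9, 1.4]
width: 0.004
```

```bash
python3 -m pendant '[{"dp":[-0.001,0,0],"rotation":[0,0,0],"fingers":1},{"dp":[-0.0015,0,0],"rotation":[0,0,0],"fingers":1}]'
```

```text
clock: 18.12
position: [0.552, -0.0351, 0.0983]
ee_rot: [-2.284, -2.154, -0.003]
force: [0.7, 8.0, 2.2]
width: 0.006
```

```bash
python3 -m pendant '[{"dp":[-0.001,0,0],"rotation":[0,0,0],"fingers":1},{"dp":[-0.002,0,0],"rotation":[0,0,0],"fingers":1}]'
```

```text
clock: 18.38
position: [0.552, -0.0353, 0.0984]
ee_rot: [-2.281, -2.155, -0.005]
force: [0.1, 9.5, 2.5]
width: 0.004
```

```bash
python3 -m pendant '[{"dp":[-0.001,0,0],"rotation":[0,0,0],"fingers":1},{"dp":[-0.002,0,0],"rotation":[0,0,0],"fingers":1}]'
```

```text
clock: 18.62
position: [0.5519, -0.0355, 0.0984]
ee_rot: [-2.279, -2.155, -0.007]
force: [0.6, 10.1, 3.0]
width: 0.006
```

```bash
python3 -m pendant '[{"dp":[-0.001,0,0],"rotation":[0,0,0],"fingers":1},{"dp":[-0.0025,0,0],"rotation":[0,0,0],"fingers":1},{"dp":[-0.0025,0,0],"rotation":[0,0,0],"fingers":1},{"dp":[-0.0025,0,0],"rotation":[0,0,0],"fingers":1},{"dp":[-0.0025,0,0],"rotation":[0,0,0],"fingers":1}]'
```

```text
clock: 19.25
position: [0.5519, -0.0357, 0.0985]
ee_rot: [-2.276, -2.156, -0.01]
force: [0.8, 9.4, 3.1]
width: 0.004
```

```bash
python3 -m pendant '[{"dp":[-0.002,0,0],"rotation":[0,0,0],"fingers":1},{"dp":[-0.0035,0,0],"rotation":[0,0,0],"fingers":1},{"dp":[-0.0035,0,0],"rotation":[0,0,0],"fingers":1},{"dp":[-0.0035,0,0],"rotation":[0,0,0],"fingers":1},{"dp":[-0.0035,0,0],"rotation":[0,0,0],"fingers":1}]'
```

```text
clock: 19.88
position: [0.5518, -0.0361, 0.0985]
ee_rot: [-2.271, -2.158, -0.013]
force: [0.8, 12.6, 3.0]
width: 0.004
```

The push is 12.6 N, about 9.5 N of it on the rubber, and it rose at about 6 N per mm, as it should. Backing off, then rising.

```bash
python3 -m pendant '[{"dp":[0.002,0,0],"rotation":[0,0,0],"fingers":1},{"dp":[0.005,0,0],"rotation":[0,0,0],"fingers":1},{"dp":[0.01,0,0],"rotation":[0,0,0],"fingers":1},{"dp":[0.02,0,0],"rotation":[0,0,0],"fingers":1},{"dp":[0.02,0,-0.03],"rotation":[0,0,0],"fingers":1},{"dp":[0.02,0,-0.08],"rotation":[0,0,0],"fingers":1},{"dp":[0.02,0,-0.13],"rotation":[0,0,0],"fingers":1},{"dp":[0.02,0,-0.13],"rotation":[0,0,0],"fingers":1},{"dp":[0.02,0,-0.13],"rotation":[0,0,0],"fingers":1}]'
python3 - <<'E'
from h import *
cv2.imwrite("pics/w8.png",arm.get_image("wrist")); cv2.imwrite("pics/s8.png",arm.get_image("side"))
E
```

```text
clock: 21.0
position: [0.5525, -0.0173, 0.2282]
ee_rot: [-2.27, -2.158, -0.012]
force: [0.1, -0.2, 0.4]
width: 0.006
```

View pics/w8.png

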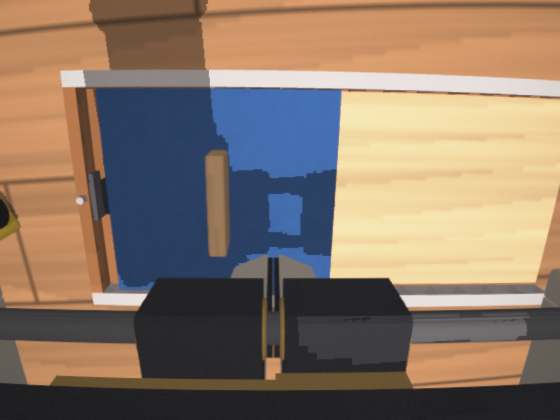

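View pics/s8.png

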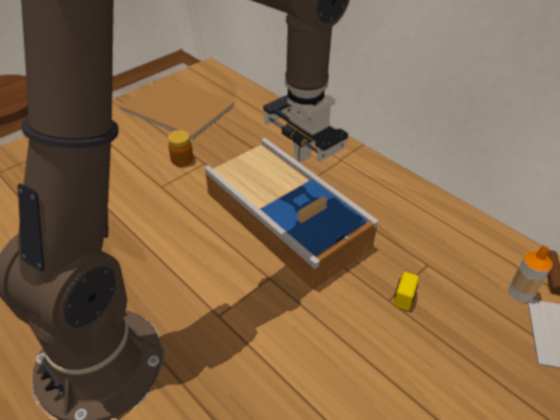

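The hatch's closing edge (column 107) meets the rubber pad at about (104,197). The tape and jar are where they were and the arm is clear. Handing in.

```bash
python3 -c "
from cell import arm
print(arm.sign_off())"
```

```text
the job is handed in; nothing more can be done
None
```

I put the sanding block away in the bay, closed the hatch against the rubber stop, and handed the job in at about 21 s; no verdict was reported.

- **Block:** I gripped it across its 44 mm width, set it on the bay floor and let go. The check picture showed it flat and square, 42 x 89 mm at the expected height for its top. The downward contact force read 17 N just before I let go.
- **Hatch:** I pushed the handle slowly with shut fingers. The hatch slid at about 3 N and met the rubber about 11 mm out from the stop plate. I pressed up to a 12.6 N push, so about 9.5 N on the rubber, then backed straight off and rose.
- **Last checks:** The tool force was back to about zero. The hatch edge was touching the rubber in the wrist view, and the tape and jar had not visibly moved in the side view.
- **Not measured or in disagreement:** I could not measure the force still on the rubber after letting go; it rests on the hatch's friction. By eye I had put the rubber face about 5 mm nearer the hatch than where I felt it, so I went by feel.

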